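# Tip the amber filter out of its pocket and stand it in the filter stand

## Robot

A 7-joint arm with a two-finger parallel gripper is mounted at the origin on a cart in front of the work surface, level with it; the furniture and walls round the work are solid. World frame = base frame: x ahead of the robot, y to its left, z up, the work surface at z = 0. Lengths are in m, angles in rad, forces in N, time in s.
With the tool pointing down it reaches from about 0.425 to 0.925 m from the base axis. Payload 6.8 kg.
Tool frame: the origin (TCP) lies at the very end of the fingers, on their centre line; the grasp point (between the pads) lies bot.hold_point_z behind it (bot.hold_point_z is the distance from the TCP to the grasp point, in m); x points along the fingers, z is the direction in which the jaws open and shut, and the axes are right-handed (so a half turn about x gives the same grasp; the last joint's range is limited). The gripper opens to 85 mm and grips with 20 to 120 N. Pads are 22 mm wide; open, the fingers measure 114 mm over their backs; the gripper's body (76 mm by 85 mm) begins 54 mm behind the grasp point. The pads swing forward as they close: fully open they stand 13 mm farther back than shut.
Start: joints at [-1.445, 0.477, 0.022, 1.555, -0.011, 1.109, -0.083], TCP at [0.156, 0.657, 0.231] pointing down, gripper open.
Joint ranges: [-2.96, 2.96], [-0.34, 2.1], [-1.41, 1.46], [0.24, 2.44], [-1.37, 4.51], [0.17, 1.92], [-2.96, 2.96]. Speed limits (rad/s): [2.39, 2.39, 3.14, 3.14, 3.14, 3.14, 3.14].

## Interface

Orientations are given as a unit quaternion [w, x, y, z].
In Python, from station import bot gives the robot as it stands.
- The arm moves only by the tool drive_tool, never from a script. Its arguments are lists of equal length, an entry for each row: "slide": the shift along the world's x, y, z in mm, a list of three; "turn": the turn, a rotation vector about the world's x, y, z in rad, a list of three; "gripper": the opening, from 0 (shut) to 1 (fully open). A call has 1 to 10 rows; each row is the pose to reach, as a shift and turn from the pose measured when the call began; what a row does not reach only later rows make up. A row lasts 1/10 s, in which the tool goes at most 50 mm and 8.59 degrees, less where a joint would pass 70% of its speed; a pose out of reach is approached as far as the arm can. A call with a gripper value outside its range is refused whole. The fingers move at their own pace and stop on an object; "squeeze" is the grip in N (left out, the last holds). Time passes only in rows, so rows that repeat a pose let the fingers close. It gives the time, the measured TCP pose, the force and the opening at its end, in the units of the state.
- bot.get_obs(): the state, without advancing time (a new reading comes with each control period).
- bot.read_camera(name): name is "side" or "top"; returns a dict with "color" (480x640x3 uint8, red, green, blue), "fovy" (degrees; the focal length in pixels is half the picture's height over the tangent of half this angle, whatever the lens; pixels are square), "cx", "cy" (the principal point, pixels), "R" (3x3) and "t" (3): a world point X has camera coordinates R X + t. Camera axes: x right, y down, z forward; pixel columns grow to the right and rows downward; lengths in m; the calibration is good to about 2 mm. A picture is of the moment at which its call begins. There is no depth.
- bot.hand_in(): hands the job in, once; it reports no verdict.
The state is a dict: "t": time; "q": joint angles; "joint_vel": joint speeds; "joint_torque": joint torques, N m; "eef_pos": TCP position; "tool_rot": TCP orientation; "contact_force": force on the tool from outside, world axes, zero at the start; "torque": the same for the moment, N m; "gripper_width": opening from 0.0 (shut) to 1.0 (fully open).
Only numpy, scipy, OpenCV 4.12 (cv2) and the standard library are available. Lean on these libraries where they do the work, as an engineer would, in place of code of your own. Each camera call takes 0.05 s, during which the arm holds its last target.

## Task

Take the amber filter out of the storage tray and stand it on edge in the slot of the black filter stand, right down on its seat. It lies flush in its pocket, so press its far side gently down into the well behind it: it tips up against the well's back wall with its near edge raised, and can be gripped there. Leave the clear window lying flat in its own pocket and do not push the other things on the bench about.

Things in the scene. Friction and masses are not known exactly. Their poses are not given: they have to be found in the camera images.
- amber_filter_center (a point): Centre of the amber filter: a black metal ring with amber glass, 76 mm across, 9 mm thick, loose, 60-130 g. Local z = disc axis, up while it lies flat (this point then 45 mm above the bench). Starts flat in either pocket. 1 to 5 N near its far rim tips it; pressed there to 5-11 mm below ledge level it slips into the well and stays leaning at 60 to 90 deg, axis toward tray +x (if less, press again).
- clear_window_center (a point): Centre of the clear window: the same black ring, 76 mm across and 9 mm thick, with clear glass; lies flat in the other pocket. Local z = disc axis. To be left alone.
- tray: Fixed cream tray, 102x188x50.5 mm. Origin: centre of underside; x points from the robot's side to the wells, y to the left. Two pockets 80 mm wide. In each the disc lies on a ledge 40.5 mm high, its top 1 mm below the walls; its far 25 mm overhangs a well (floor 4 mm high). At each well the back wall is cut away, 44 mm wide and down to 24.5 mm, for a finger.
- pocket_left (a point): Mark on the tray: middle of the ledge floor of the pocket on the tray's left (seen from the robot; local +y), 40.5 mm above the bench, where the centre of the underside of a disc lies within 3 mm. Axes as the tray's. Along tray x from here: ledge edge +13, disc's far rim +38, well's back wall +42, front wall -40 mm.
- pocket_right (a point): Mark on the tray: middle of the ledge floor of the pocket on the tray's right (seen from the robot; local -y), 40.5 mm above the bench, where the centre of the underside of a disc lies within 3 mm. Axes as the tray's. Along tray x from here: ledge edge +13, disc's far rim +38, well's back wall +42, front wall -40 mm.
- stand: Fixed black filter stand on a 64x112x10 mm foot. Origin: centre of underside. Local x runs across its slot (faces +x away from the robot), y along it. Slot 13 mm wide between two pairs of cheeks at y = +-31 to 49 mm, 50 mm high with flared mouths to about 60 mm; open between them. A V seat below carries the disc's rim.
- seat (a point): Point in the stand where the centre of a disc standing on the V seat lies: 52 mm above the bench, in the middle of the slot. Axes as the stand's: the disc's axis lies along local x, either way round. The disc's top is then at 90 mm, its lowest point at 14 mm.
- petri_dish: Bystander: clear round dish, 60 mm across, 15 mm high, loose. Origin at the centre of its underside. It stands beside the tall fixed microscope, which fills the space left of y = 0.33 m from the bench up; a shelf frame hangs 0.63 m above the bench beyond x = 0.59 m: keep the arm clear of both.
- vial_1: Bystander: amber glass vial with a white screw cap, 27 mm across, 60 mm high, loose. Origin at the centre of its underside.
- vial_2: Bystander: amber glass vial with a black screw cap, 27 mm across, 60 mm high, loose. Origin at the centre of its underside.
- slide_box: Bystander: small green box, 39x86x30 mm, loose. Origin at the centre of its underside.
Things that resemble listed ones, but are neither listed nor needed, are in the scene too. Leave any yellow look-alike of the part that bears amber_filter_center alone.

How it is judged:
By the outcome, as a careful person would: the job done as asked, in the order asked, and still so for the second after the job is handed in, with the robot touching nothing.
It also fails if it takes over 48 s, if anything falls off the work surface, if the arm or the gripper's body presses on something with over 40 N, if the wrist force passes 120 N, or if a joint passes its speed limit or range.

## Working session

There is one attempt and no reset: what is moved stays moved. The work goes in short steps, Python scripts to look and compute and a tool call to move; the robot and the scene stay as the last step left them, time stands still between calls to the robot, and variables do not carry over. Pictures are saved under pics/ and viewed, and the job is handed in when it is done.

Besides the shell and the picture viewer there is one more tool, called after "Call:" in YAML: its name, and indented under it one key for each argument. drive_tool: Moves the arm, as the interface text tells. Its arguments: {"type":"object","properties":{"slide":{"type":"array"},"turn":{"type":"array"},"gripper":{"type":"array"},"squeeze":{"type":"number"}},"required":["slide","turn","gripper"]}

```bash
mkdir -p pics; ls
python3 - <<'E'
from station import bot
import cv2
print(bot.get_obs(), bot.hold_point_z)
for n in("side","top"):
    d=bot.read_camera(n)
    cv2.imwrite(f"pics/{n}0.png",d["color"][:,:,::-1])
    print(n,d["fovy"],d["cx"],d["cy"],d["R"].tolist() if hasattr(d["R"],'tolist') else d["R"],d["t"])
E
```

```text
pics
{'t': 0.0, 'q': array([-1.44510749,  0.47781903,  0.02233692,  1.55647913, -0.01148344,
        1.10929718, -0.08309029]), 'joint_vel': array([-2.20022304e-04,  1.46589198e-03,  1.32617804e-03, -1.71470126e-04,
       -1.27801130e-05, -2.06007978e-03, -1.52461558e-03]), 'joint_torque': array([ 8.26536348e-05, -5.96450329e+01,  1.60799358e+00, -2.81199592e+01,
        1.24835011e-02,  9.56367032e-03,  4.13978611e-06]), 'eef_pos': array([0.15625212, 0.65604145, 0.2303013 ]), 'tool_rot': array([ 0.55440822, -0.43873687,  0.55537737,  0.43783268]), 'contact_force': array([ 0.35106014, -0.43474976, -0.11145225]), 'torque': array([ 0.03319388, -0.01516727,  0.02035402]), 'gripper_width': 1.0028216821843536} 0.0187
side 49.116231094874784 315.51559854599594 240.77932954047273 [[0.9939810715048604, -0.10873493178867281, -0.013354553491674264], [-0.06816011975284364, -0.5183803682748644, -0.8524294644499883], [0.08576612131446393, 0.848209000421552, -0.5226716598769673]] [-0.59111469  0.0793199   1.05270373]
top 55.117925551078194 315.9797662139311 240.26636324755978 [[0.07969813849984743, -0.9968189486328779, -0.00043630964183161565], [-0.9722877387549632, -0.07764028612677254, -0.22051879520102982], [0.21978343838064773, 0.01799915599680462, -0.9753826277912597]] [-0.02070202  0.60889852  1.00852176]
```

View pics/side0.png

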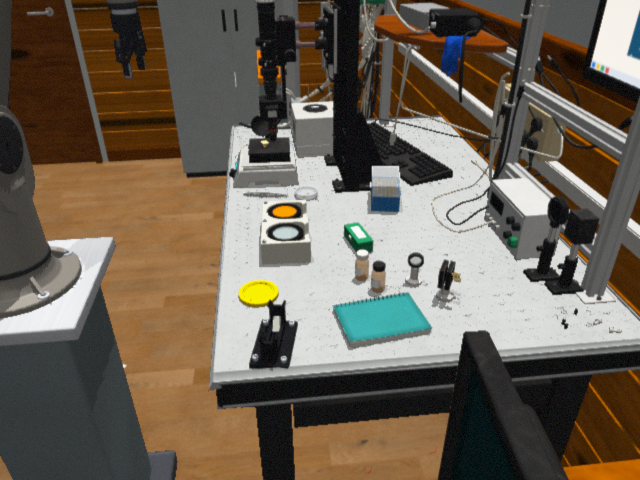

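View pics/top0.png

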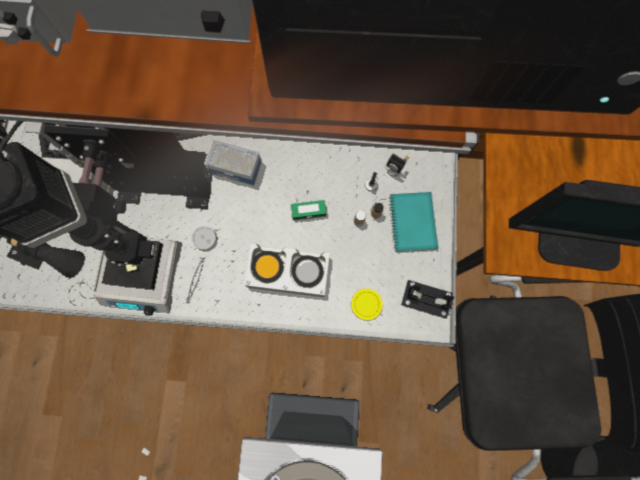

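Amber lies in the left pocket (top view about (267,265)), clear window in the right (307,269). The stand is at (428,299) and the yellow look-alike at (367,305). I'll enlarge next.

```bash
cat > h.py <<'E'
import numpy as np, cv2
from station import bot
def cam(n): 
    d=bot.read_camera(n); d["f"]=240/np.tan(np.radians(d["fovy"])/2); d["R"]=np.array(d["R"]); d["t"]=np.array(d["t"]); return d
def unp(d,u,v,z):
    r=d["R"].T@np.array([(u-d["cx"])/d["f"],(v-d["cy"])/d["f"],1]); c=-d["R"].T@d["t"]
    return c+r*(z-c[2])/r[2]
def proj(d,X):
    p=d["R"]@np.array(X)+d["t"]; return np.array([d["cx"]+d["f"]*p[0]/p[2], d["cy"]+d["f"]*p[1]/p[2]])
def crop(d,u0,v0,w,h,s,name):
    im=d["color"][v0:v0+h,u0:u0+w,::-1]
    cv2.imwrite(name,cv2.resize(im,None,fx=s,fy=s,interpolation=cv2.INTER_CUBIC))
def two(d1,p1,d2,p2):
    A=[];b=[]
    for d,(u,v) in((d1,p1),(d2,p2)):
        x=(u-d["cx"])/d["f"];y=(v-d["cy"])/d["f"];R=d["R"];t=d["t"]
        A+= [R[0]-x*R[2],R[1]-y*R[2]]; b+=[x*t[2]-t[0],y*t[2]-t[1]]
    return np.linalg.lstsq(np.array(A),np.array(b),rcond=None)[0]
E
python3 - <<'E'
from h import *
d=cam("top"); crop(d,235,235,110,70,7,"pics/t1.png"); crop(d,390,270,75,55,8,"pics/t2.png")
d=cam("side"); crop(d,250,190,80,80,7,"pics/s1.png"); crop(d,240,290,70,80,7,"pics/s2.png")
E
```

```text
(no output)
```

View pics/t1.png

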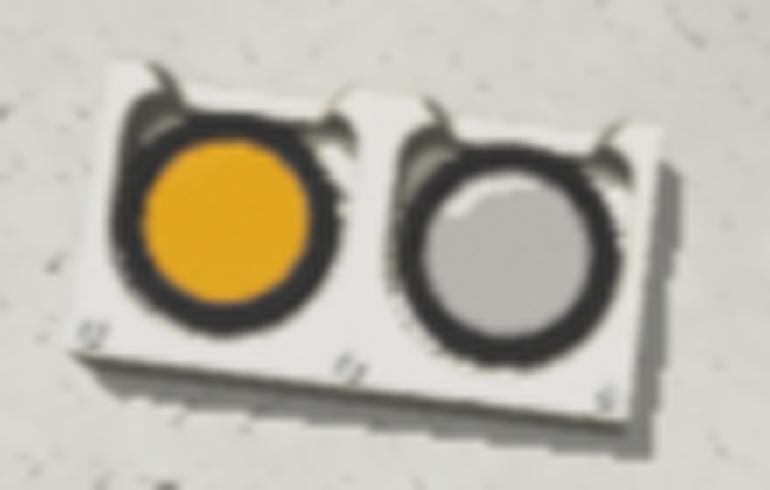

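View pics/t2.png

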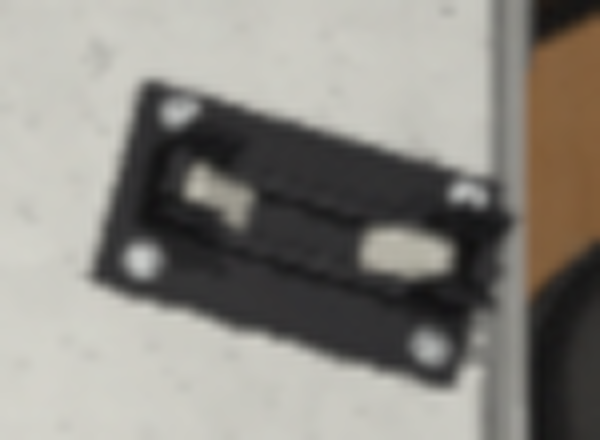

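View pics/s1.png

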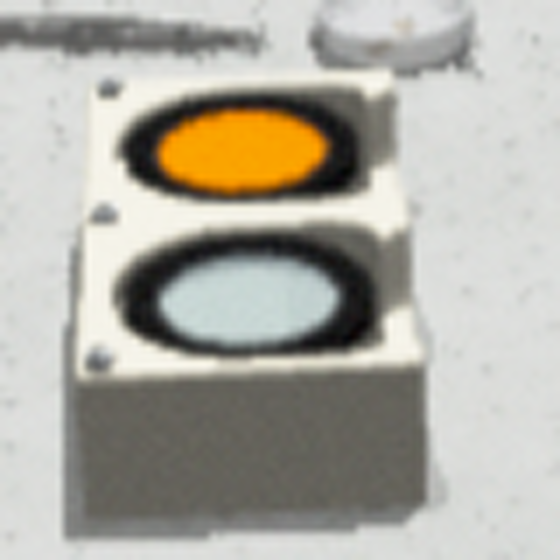

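View pics/s2.png

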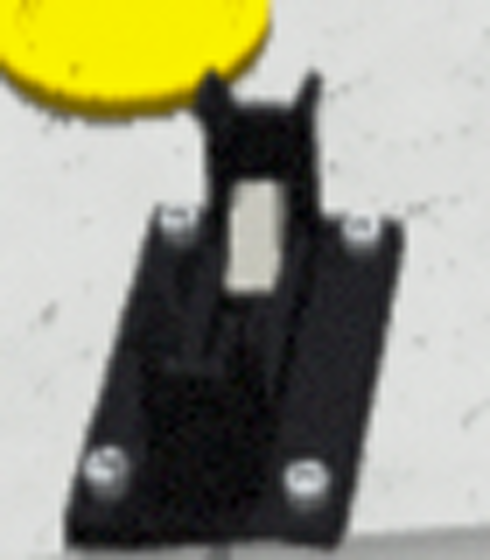

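Run:
```python
from h import *
T=cam("top");S=cam("side")
np.set_printoptions(precision=4,suppress=True)
def am(d,roi):
    im=d["color"].astype(int);u0,v0,w,h=roi
    s=im[v0:v0+h,u0:u0+w];m=((s[...,0]-s[...,2])>90)
    ys,xs=np.nonzero(m);return np.array([xs.mean()+u0,ys.mean()+v0])
a=am(T,(245,245,45,40));b=am(S,(262,198,45,26))
print("amber",a,b,unp(T,*a,.0485),unp(S,*b,.0485),two(T,a,S,b))
pt=lambda x,y,u0,v0,s:np.array([u0+(x+.5)/s-.5,v0+(y+.5)/s-.5])
print("tray top corners nl fl fr nr")
tc=[unp(T,*pt(x,y,235,235,7),.0505) for x,y in((75,352),(113,62),(662,128),(627,425))]
for c in tc:print(c)
C=np.mean(tc,0);v=(tc[0]+tc[1]-tc[2]-tc[3])[:2]/2;w=(tc[1]+tc[2]-tc[0]-tc[3])[:2]/2
print("c",C,np.linalg.norm(v),np.linalg.norm(w),"yaw",np.arctan2(v[1],v[0])-np.pi/2,np.arctan2(w[1],w[0]))
print("side corners fl fr nr")
for x,y in((395,72),(425,362),(80,375),(98,78)):print(unp(S,*pt(x,y,250,190,7),.0505))
for n,d,P,o in(("T",T,((181,112),(468,195),(430,347),(142,260)),(390,270,8)),("S",S,((362,228),(306,479),(105,466),(179,220)),(240,290,7))):
    sc=np.array([unp(d,*pt(x,y,*o),.012) for x,y in P]) 
    print(n,sc.mean(0)); print(sc)
    # order T: FL,FR,NR,NL
    v=(sc[0]+sc[3]-sc[1]-sc[2])[:2]; w=(sc[0]+sc[1]-sc[2]-sc[3])[:2]
    print(np.linalg.norm(v)/2,np.linalg.norm(w)/2,np.arctan2(v[1],v[0])-np.pi/2,np.arctan2(w[1],w[0]))
```

```text
amber [266.8513 266.1631] [284.1266 211.2052] [0.5415 0.1385 0.0485] [0.5385 0.1312 0.0485] [0.5404 0.1389 0.0447]
tray top corners nl fl fr nr
[0.4933 0.1838 0.0505]
[0.5925 0.1822 0.0505]
[ 0.5846 -0.0053  0.0505]
[ 0.4838 -0.0011  0.0505]
c [0.5386 0.0899 0.0505] 0.18637737000403812 0.1000597028220973 yaw -0.046903463188472605 -0.02921584219484722
side corners fl fr nr
[0.5923 0.1765 0.0505]
[ 0.5837 -0.0088  0.0505]
[ 0.4838 -0.0029  0.0505]
[0.4937 0.1855 0.0505]
T [ 0.5009 -0.2494  0.012 ]
[[ 0.5329 -0.2112  0.012 ]
 [ 0.5147 -0.2979  0.012 ]
 [ 0.4686 -0.2874  0.012 ]
 [ 0.4875 -0.201   0.012 ]]
0.08850039398798011 0.04692268228534213 -0.21119945576378485 -0.2218393947851383
S [ 0.4974 -0.2478  0.012 ]
[[ 0.5295 -0.2095  0.012 ]
 [ 0.5107 -0.2954  0.012 ]
 [ 0.4651 -0.2855  0.012 ]
 [ 0.4843 -0.2008  0.012 ]]
0.08740849576593264 0.046334528440637776 -0.21955269319406812 -0.2018658184564009
```

```bash
cat >> h.py <<'E'
from scipy.spatial.transform import Rotation as Ro
np.set_printoptions(precision=4,suppress=True)
YT=-0.043; PL=np.array([0.5405,0.1375])  # tray yaw, pocket_left xy estimate
def st():
    o=bot.get_obs(); w,x,y,z=o["tool_rot"]; return o,Ro.from_quat([x,y,z,w])
def goal(xd,zd):
    xd=np.array(xd,float);xd/=np.linalg.norm(xd);zd=np.array(zd,float);zd-=xd*(xd@zd);zd/=np.linalg.norm(zd)
    return Ro.from_matrix(np.c_[xd,np.cross(zd,xd),zd])
def togo(pos,G):
    o,R=st(); print("t",o["t"],"pos",o["eef_pos"],"F",o["contact_force"],"grip",o["gripper_width"])
    print("slide mm",(np.array(pos)-o["eef_pos"])*1000,"turn",(G*R.inv()).as_rotvec(),"x",R.as_matrix()[:,0],"z",R.as_matrix()[:,2]); print("q",o["q"])
def tr(x,y=0,yaw=YT,o=PL): c,s=np.cos(yaw),np.sin(yaw); return np.array([o[0]+c*x-s*y,o[1]+s*x+c*y])
E
python3 - <<'E'
from h import *
for s in(1,-1):
    G=goal([0,0,-1],[-s*np.sin(YT),s*np.cos(YT),0]); p=tr(36); togo([p[0],p[1],.12],G)
T=cam("top")
for uv in((152,318),(180,240),(97,300)):print(unp(T,*uv,0),unp(T,*uv,.1))
print(unp(T,128,290,.08))
E
```

```text
t 0.3 pos [0.1563 0.6565 0.231 ] F [-0.9975  0.3198 -0.6012] grip 0.9975619125415203
slide mm [36350.8771 -2066.4808  -110.9542] turn [ 0.0006 -0.      0.1908] x [-0.0001 -0.0006 -1.    ] z [ 0.2317  0.9728 -0.0006]
q [-1.4451  0.4773  0.0224  1.5557 -0.0115  1.1093 -0.0831]
t 0.3 pos [0.1563 0.6565 0.231 ] F [-0.9975  0.3198 -0.6012] grip 0.9975619125415203
slide mm [36350.8771 -2066.4808  -110.9542] turn [-0.     -0.0009 -2.9508] x [-0.0001 -0.0006 -1.    ] z [ 0.2317  0.9728 -0.0006]
q [-1.4451  0.4773  0.0224  1.5557 -0.0115  1.1093 -0.0831]
[0.4019 0.4063 0.    ] [0.3992 0.3707 0.1   ]
[0.5976 0.3671 0.    ] [0.5774 0.335  0.1   ]
[0.4339 0.5459 0.    ] [0.4283 0.4979 0.1   ]
[0.4573 0.4418 0.08  ]
```

Call:
drive_tool:
  slide:
    - [-15,-45,0]
    - [-30,-90,0]
    - [-40,-135,0]
    - [-48,-180,0]
    - [-54,-214,0]
    - [-54,-214,0]
    - [-10,-238,0]
    - [35,-262,0]
    - [35,-262,0]
  turn:
    - [0,0,0]
    - [0,0,0]
    - [0,0,0]
    - [0,0,0]
    - [0,0,0]
    - [0,0,0]
    - [0,0,0]
    - [0,0,0]
    - [0,0,0]
  gripper: [0,0,0,0,0,0,0,0,0]

```text
t: 1.25
eef_pos: [0.1969, 0.3919, 0.2314]
tool_rot: [0.557, -0.436, 0.556, 0.435]
contact_force: [-0.7, 1.1, -0.0]
gripper_width: 0.001
```

Call:
drive_tool:
  slide:
    - [35,-20,0]
    - [73,-42,0]
    - [108,-77,0]
    - [143,-112,0]
    - [180,-150,0]
    - [216,-187,0]
    - [250,-212,0]
    - [290,-235,0]
    - [330,-250,0]
    - [330,-250,0]
  turn:
    - [0,0,0]
    - [0,0,0]
    - [0,0,0.05]
    - [0,0,0.1]
    - [0,0,0.15]
    - [0,0,0.19]
    - [0,0,0.19]
    - [0,0,0.19]
    - [0,0,0.19]
    - [0,0,0.19]
  gripper: [0,0,0,0,0,0,0,0,0,0]

```text
t: 2.25
eef_pos: [0.5322, 0.139, 0.2317]
tool_rot: [0.515, -0.487, 0.513, 0.483]
contact_force: [-0.5, -0.1, 0.5]
gripper_width: 0.002
```

Run:
```python
from h import *
G=goal([0,0,-1],[-np.sin(YT),np.cos(YT),0]); p=tr(.035); print(p); togo([p[0],p[1],.07],G)
T=cam("top");crop(T,215,190,160,120,5,"pics/t3.png")
o,_=st();print(proj(T,o["eef_pos"]))
```

```text
[0.5755 0.136 ]
t 2.25 pos [0.5322 0.139  0.2317] F [-0.5495 -0.0887  0.4867] grip 0.0016955867188529197
slide mm [  43.3064   -2.9663 -161.7315] turn [0.0024 0.0063 0.0158] x [ 0.0063 -0.0025 -1.    ] z [ 0.0587  0.9983 -0.0021]
q [-0.74    0.2816  0.4491  1.8845 -0.1387  1.0013  1.2801]
[255.4248 256.6381]
```

View pics/t3.png

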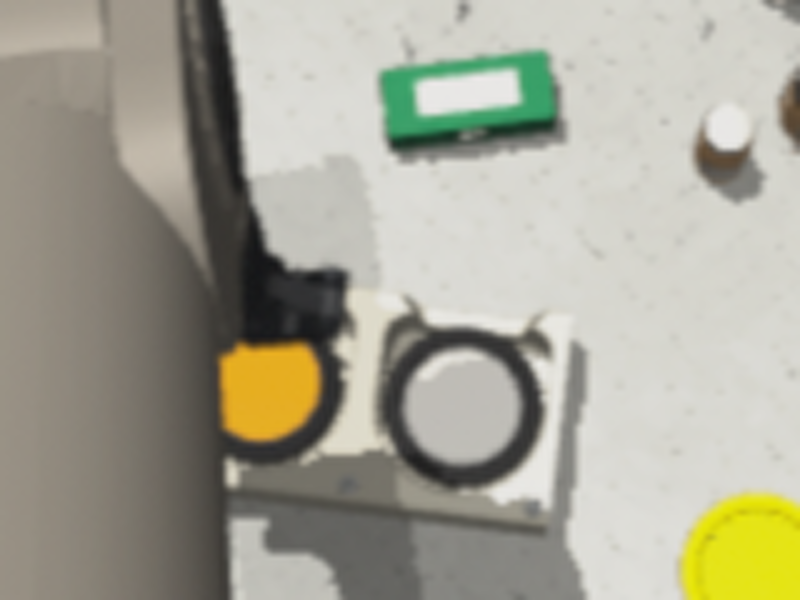

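Run:
```python
from h import *
for n in("top","side"):
    d=cam(n);cv2.imwrite(f"pics/{n}1.png",d["color"][:,:,::-1])
```

```text
(no output)
```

View pics/top1.png

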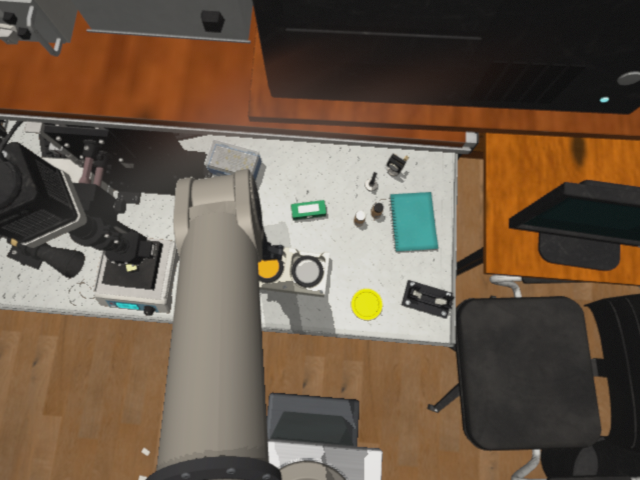

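View pics/side1.png

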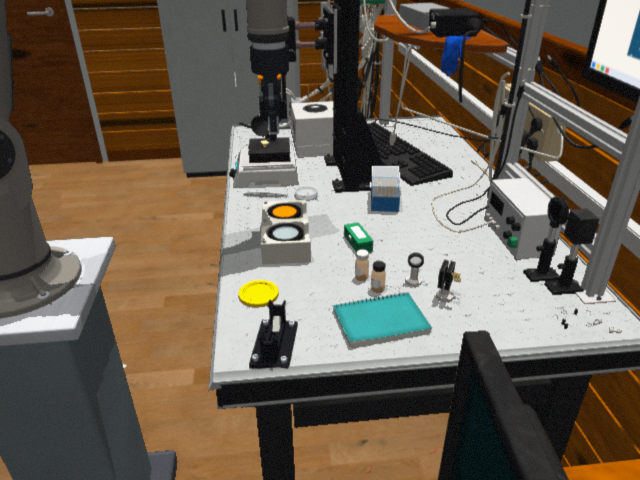

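Call:
drive_tool:
  slide:
    - [20,-2,-40]
    - [43,-3,-80]
    - [43,-3,-120]
    - [43,-3,-155]
    - [43,-3,-165]
    - [43,-3,-165]
  turn:
    - [0.002,0.006,0.016]
    - [0.002,0.006,0.016]
    - [0.002,0.006,0.016]
    - [0.002,0.006,0.016]
    - [0.002,0.006,0.016]
    - [0.002,0.006,0.016]
  gripper: [0,0,0,0,0,0]

```text
t: 3.0
eef_pos: [0.5683, 0.1403, 0.0652]
tool_rot: [0.507, -0.489, 0.51, 0.493]
contact_force: [-0.5, -1.2, 0.1]
gripper_width: 0.004
```

Run:
```python
from h import *
G=goal([0,0,-1],[-np.sin(YT),np.cos(YT),0]); p=tr(.035); togo([p[0],p[1],.05],G)
for n,r in(("top",(225,215,100,80)),("side",(235,165,100,80))):
    d=cam(n);crop(d,*r,7,f"pics/{n}2.png")
    print(proj(d,st()[0]["eef_pos"]))
```

```text
t 3.0 pos [0.5683 0.1403 0.0652] F [-0.4504 -1.1651  0.1477] grip 0.003595651998014244
slide mm [  7.2059  -4.2573 -15.1656] turn [-0.0008 -0.0076 -0.0079] x [-0.0076  0.0008 -1.    ] z [0.0351 0.9994 0.0005]
q [-0.6187  0.5657  0.3605  1.9167 -0.2964  0.7179  1.4525]
[266.5162 252.8894]
[297.7218 200.8978]
```

View pics/top2.png

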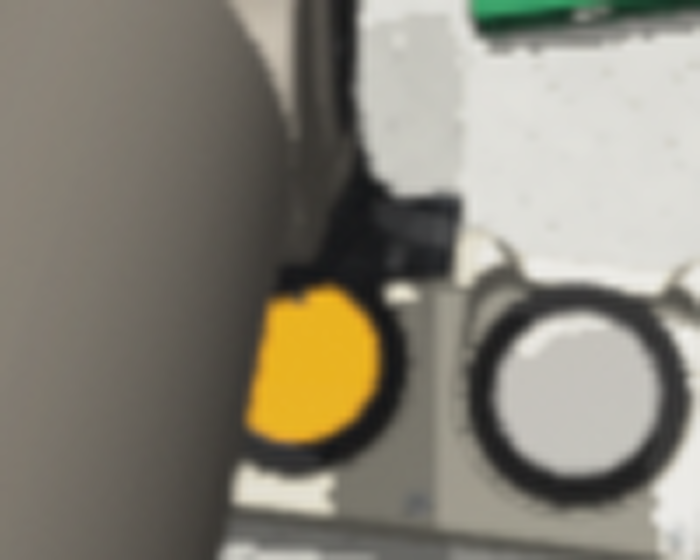

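View pics/side2.png

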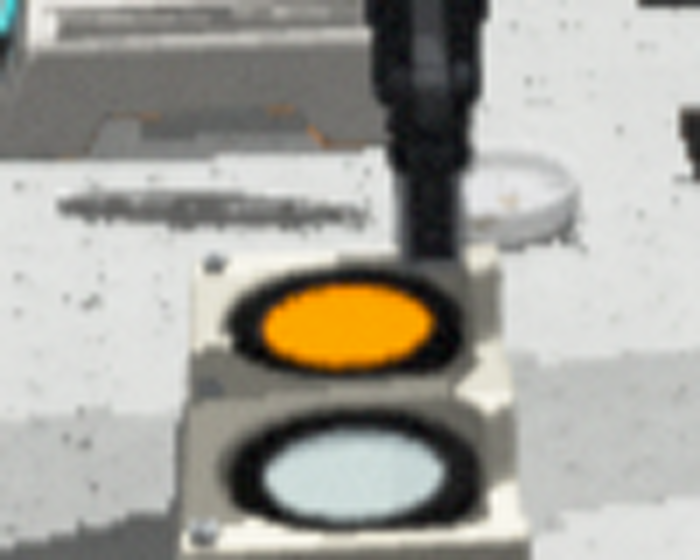

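Call:
drive_tool:
  slide:
    - [7,-2,0]
    - [7,-2,-5]
    - [7,-2,-10]
    - [7,-2,-13]
    - [7,-2,-16]
    - [7,-2,-19]
    - [7,-2,-22]
  turn:
    - [0,-0.008,-0.008]
    - [0,-0.008,-0.008]
    - [0,-0.008,-0.008]
    - [0,-0.008,-0.008]
    - [0,-0.008,-0.008]
    - [0,-0.008,-0.008]
    - [0,-0.008,-0.008]
  gripper: [0,0,0,0,0,0,0]

```text
t: 3.8
eef_pos: [0.578, 0.1383, 0.0456]
tool_rot: [0.513, -0.49, 0.509, 0.488]
contact_force: [0.4, -0.3, 1.0]
gripper_width: -0.002
```

Run:
```python
from h import *
G=goal([0,0,-1],[-np.sin(YT),np.cos(YT),0]); p=tr(.035); togo([p[0],p[1],.033],G)
d=cam("side");crop(d,235,165,100,80,7,f"pics/side3.png")
```

```text
t 3.8 pos [0.578  0.1383 0.0456] F [ 0.4171 -0.318   0.9801] grip -0.0015233592065879921
slide mm [ -2.5801  -2.316  -12.6033] turn [-0.0024  0.0062  0.0009] x [ 0.0062  0.0024 -1.    ] z [0.0439 0.999  0.0027]
q [-0.6007  0.6011  0.348   1.9128 -0.3149  0.6738  1.4648]
```

View pics/side3.png

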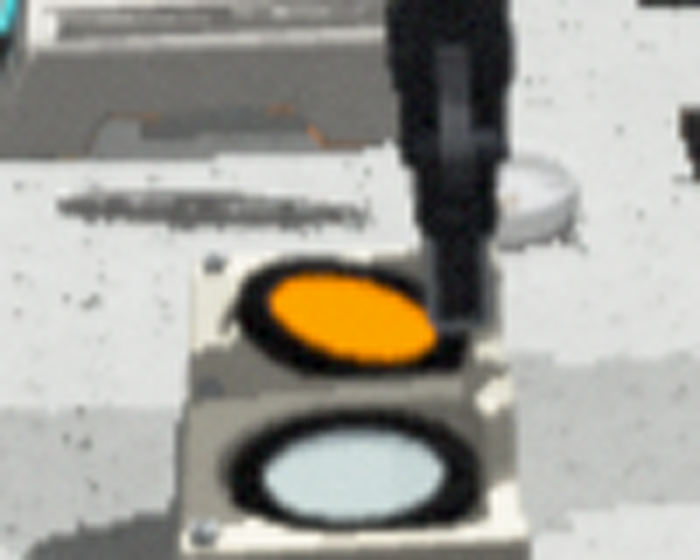

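Call:
drive_tool:
  slide:
    - [-1,0,-3]
    - [-1,0,-6]
    - [-1,0,-9]
    - [-1,0,-11]
    - [-1,0,-13]
    - [-1,0,-14]
    - [-1,0,-14]
  turn:
    - [0,0.006,0]
    - [0,0.006,0]
    - [0,0.006,0]
    - [0,0.006,0]
    - [0,0.006,0]
    - [0,0.006,0]
    - [0,0.006,0]
  gripper: [0,0,0,0,0,0,0]

```text
t: 4.55
eef_pos: [0.5766, 0.1382, 0.031]
tool_rot: [0.511, -0.488, 0.51, 0.49]
contact_force: [0.7, 1.1, -0.5]
gripper_width: 0.003
```

Run:
```python
from h import *
G=goal([0,0,-1],[-np.sin(YT),np.cos(YT),0]); p=tr(.035); togo([p[0],p[1],.033],G)
d=cam("side");crop(d,235,165,100,80,7,f"pics/side4.png")
```

```text
t 4.55 pos [0.5766 0.1382 0.031 ] F [ 0.7459  1.0612 -0.5417] grip 0.0028161591449945424
slide mm [-1.162  -2.2379  1.9654] turn [-0.0021 -0.0007  0.0009] x [-0.0007  0.0021 -1.    ] z [0.0439 0.999  0.0021]
q [-0.5908  0.6241  0.336   1.9148 -0.3254  0.6555  1.4736]
```

View pics/side4.png

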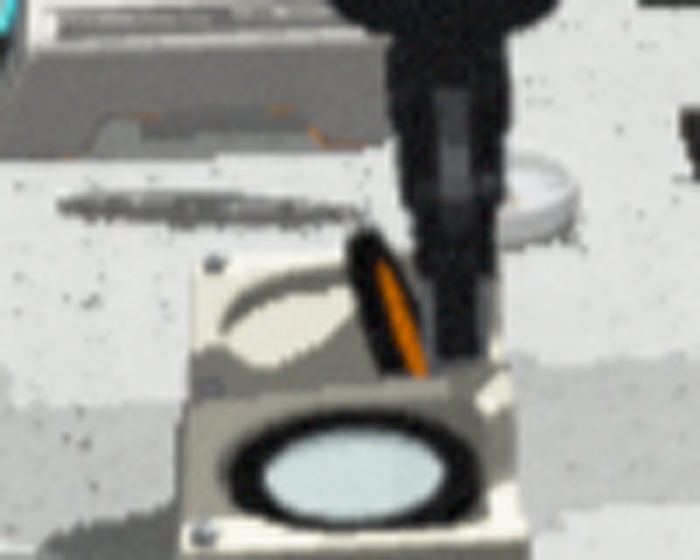

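It slipped into the well and stands leaning at roughly 70°. I'll raise the arm and back off toward the robot so the cameras can see.

Call:
drive_tool:
  slide:
    - [3,0,15]
    - [3,0,40]
    - [3,0,80]
    - [-10,-5,125]
    - [-40,-10,165]
    - [-80,-20,190]
    - [-110,-30,200]
    - [-120,-40,200]
    - [-120,-40,200]
  turn:
    - [0,0,0]
    - [0,0,0]
    - [0,0,0]
    - [0,0,0]
    - [0,0,0.14]
    - [0,0,0.28]
    - [0,0,0.42]
    - [0,0,0.56]
    - [0,0,0.7]
  gripper: [0,0,0,0.3,0.5,0.5,0.5,0.5,0.5]

```text
t: 5.5
eef_pos: [0.4547, 0.0969, 0.2317]
tool_rot: [0.311, -0.634, 0.31, 0.636]
contact_force: [0.9, 0.0, 0.6]
gripper_width: 0.505
```

Run:
```python
from h import *
for n,r in(("top",(225,215,100,80)),("side",(235,165,100,80))):
    d=cam(n);crop(d,*r,7,f"pics/{n}5.png")
print(st()[0]["q"],st()[0]["eef_pos"])
```

```text
[-0.6666  0.1272  0.3553  2.0538 -0.0564  0.9703  1.9459] [0.4561 0.098  0.2314]
```

View pics/top5.png

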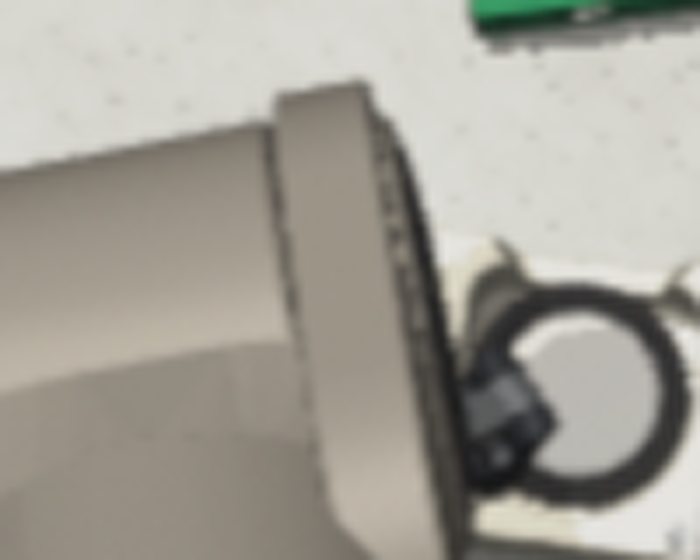

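View pics/side5.png

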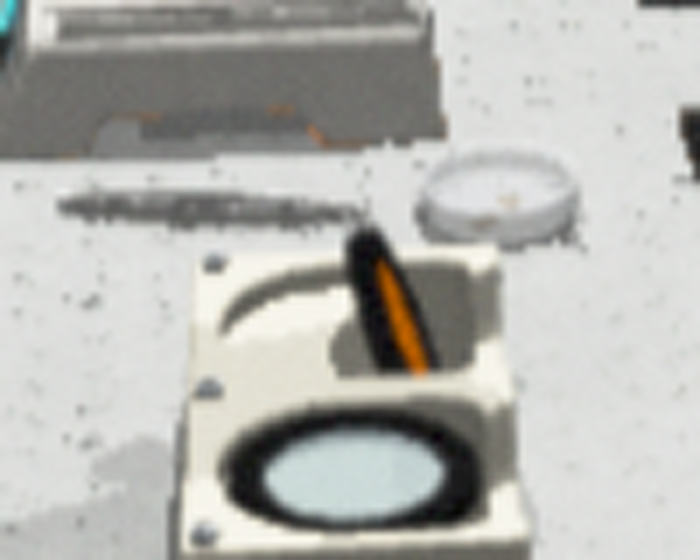

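```bash
cat >> h.py <<'E'
def disc(th,yaw=YT,o=PL,cxz=None):
    n=np.array([np.sin(th),np.cos(th)])
    if cxz is None:
        cz=.004+.038*np.sin(th)+.0045*np.cos(th); cx=.013+((.0405-cz)*np.cos(th)+.0045)/np.sin(th)
    else: cx,cz=cxz
    xy=tr(cx,0,yaw,o); ex=np.array([np.cos(yaw),np.sin(yaw),0]); ey=np.array([-ex[1],ex[0],0]); ez=np.array([0,0,1.])
    N=ex*n[0]+ez*n[1]; U=-ex*n[1]+ez*n[0]; C=np.r_[xy,cz]
    return C,N,U,ey
def hull(d,C,N,U,ey):
    a=np.linspace(0,2*np.pi,60); P=[C+.038*(np.cos(t)*U+np.sin(t)*ey)+s*.0045*N for t in a for s in(-1,1)]
    return cv2.convexHull(np.array([proj(d,p) for p in P],np.float32))[:,0]
E
python3 - <<'E'
from h import *
d=cam("side")
u0,v0,w,h=235,165,100,80
ims=[]
for th in(60,66,72,78):
    im=cv2.resize(d["color"][v0:v0+h,u0:u0+w,::-1],None,fx=4,fy=4,interpolation=cv2.INTER_CUBIC)
    C,N,U,ey=disc(np.radians(th));print(th,C)
    H=(hull(d,C,N,U,ey)-[u0,v0]+.5)*4
    cv2.polylines(im,[H.astype(int)],True,(0,0,255),1);ims.append(im)
cv2.imwrite("pics/ov1.png",np.vstack([np.hstack(ims[:2]),np.hstack(ims[2:])])[:600])
E
```

```text
60 [0.5595 0.1367 0.0392]
66 [0.5584 0.1367 0.0405]
72 [0.5579 0.1368 0.0415]
78 [0.5577 0.1368 0.0421]
```

View pics/ov1.png

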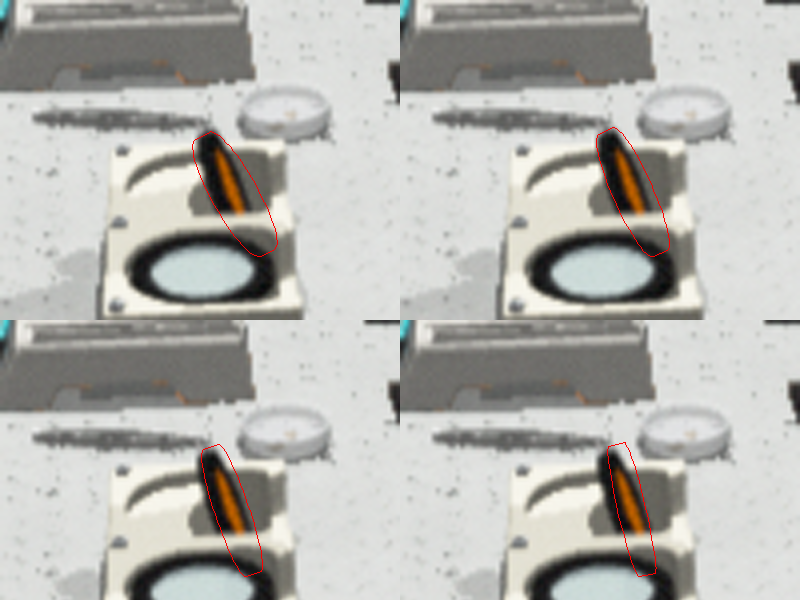

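```bash
cat >> h.py <<'E'
PL2=np.array([.5397,.1385]); TH=np.radians(70)
def grip(back):
    C,N,U,ey=disc(TH,YT,PL2); return C+(.038-.0267+back)*U, goal(-U,N)
E
python3 - <<'E'
from h import *
for b in(.1,0): 
    p,G=grip(b);print(p,G.as_matrix()[:,0],G.as_matrix()[:,2])
p,G=grip(.1);togo(p,G)
E
```

```text
[0.5192 0.1394 0.1458] [ 0.3417 -0.0147 -0.9397] [ 0.9388 -0.0404  0.342 ]
[0.5533 0.1379 0.0519] [ 0.3417 -0.0147 -0.9397] [ 0.9388 -0.0404  0.342 ]
t 5.65 pos [0.4564 0.0982 0.2313] F [ 0.4685 -0.7368 -0.0502] grip 0.5009387139102692
slide mm [ 62.7573  41.2123 -85.4469] turn [ 0.3836 -0.2005 -2.2394] x [-0.0018  0.0017 -1.    ] z [-0.6075  0.7943  0.0024]
q [-0.6669  0.1281  0.3555  2.0531 -0.0566  0.9702  1.9417]
```

Call:
drive_tool:
  slide:
    - [0,0,0]
    - [0,0,0]
    - [0,0,0]
    - [0,10,0]
    - [10,20,0]
    - [20,30,0]
    - [30,40,0]
    - [40,40,0]
    - [40,40,-10]
    - [40,40,-20]
  turn:
    - [0.023,-0.012,-0.134]
    - [0.046,-0.024,-0.268]
    - [0.069,-0.036,-0.402]
    - [0.092,-0.048,-0.536]
    - [0.115,-0.06,-0.67]
    - [0.138,-0.072,-0.804]
    - [0.161,-0.084,-0.938]
    - [0.184,-0.096,-1.072]
    - [0.207,-0.108,-1.206]
    - [0.23,-0.12,-1.34]
  gripper: [0.3,0.3,0.3,0.3,0.3,0.3,0.3,0.3,0.3,0.3]

```text
t: 6.65
eef_pos: [0.497, 0.1383, 0.2109]
tool_rot: [0.723, -0.296, 0.551, 0.294]
contact_force: [0.3, -0.9, -0.2]
gripper_width: 0.302
```

Run:
```python
from h import *
p,G=grip(.1);togo(p,G)
```

```text
t 6.65 pos [0.497  0.1383 0.2109] F [ 0.2621 -0.865  -0.2468] grip 0.3020212235527418
slide mm [ 22.1938   1.0966 -65.1081] turn [ 0.1519 -0.0798 -0.8898] x [ 0.22    0.098  -0.9706] z [0.6227 0.7518 0.217 ]
q [-0.8002  0.1157  0.45    2.1512 -0.1076  0.6457  0.5865]
```

Call:
drive_tool:
  slide:
    - [0,0,0]
    - [0,0,0]
    - [0,0,0]
    - [5,0,-10]
    - [10,0,-25]
    - [15,1,-40]
    - [22,1,-55]
    - [22,1,-65]
    - [22,1,-65]
    - [22,1,-65]
  turn:
    - [0.023,-0.012,-0.134]
    - [0.046,-0.024,-0.268]
    - [0.069,-0.036,-0.402]
    - [0.092,-0.048,-0.536]
    - [0.115,-0.06,-0.67]
    - [0.138,-0.072,-0.804]
    - [0.152,-0.08,-0.89]
    - [0.152,-0.08,-0.89]
    - [0.152,-0.08,-0.89]
    - [0.152,-0.08,-0.89]
  gripper: [0.3,0.3,0.3,0.3,0.3,0.3,0.3,0.3,0.3,0.3]

```text
t: 7.65
eef_pos: [0.519, 0.139, 0.146]
tool_rot: [0.819, 0.012, 0.574, -0.018]
contact_force: [-0.0, -0.2, -0.1]
gripper_width: 0.299
```

Run:
```python
from h import *
p,G=grip(.04);togo(p,G)
for n,r in(("top",(225,215,100,80)),("side",(225,145,110,90))):
    d=cam(n);crop(d,*r,6,f"pics/{n}6.png"); print((proj(d,st()[0]["eef_pos"])-r[:2])*6)
```

```text
t 7.65 pos [0.519 0.139 0.146] F [-0.0336 -0.1557 -0.064 ] grip 0.29941707738324935
slide mm [ 20.7175  -0.4492 -56.5553] turn [ 0.0003 -0.0003  0.0002] x [ 0.3415 -0.0151 -0.9398] z [ 0.9389 -0.0405  0.3418]
q [-0.9861  0.2549  0.5814  2.2423  0.0581  0.3747 -0.5354]
[214.4201 322.9446]
[288.4196 150.7058]
```

View pics/top6.png

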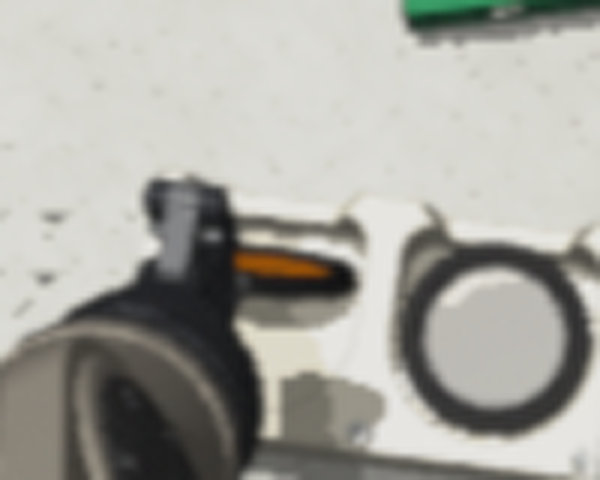

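View pics/side6.png

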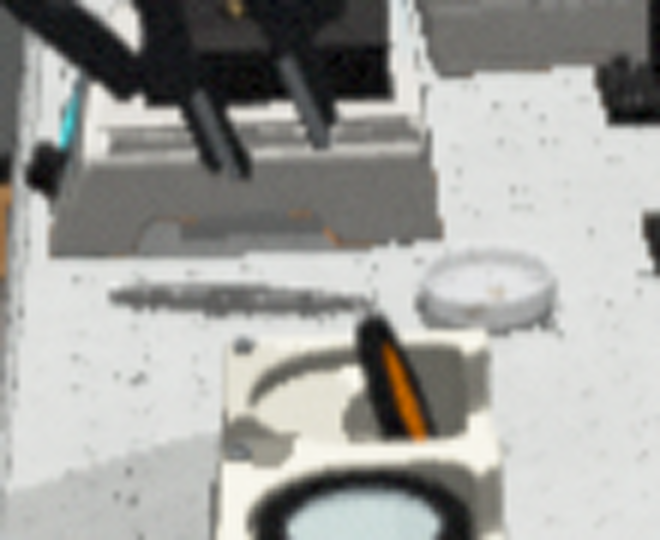

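Run:
```python
from h import *
ims=[]
for n,r in(("top",(225,215,100,80)),("side",(235,165,100,80))):
    d=cam(n);u0,v0,w,h=r
    im=cv2.resize(d["color"][v0:v0+h,u0:u0+w,::-1],None,fx=5,fy=5,interpolation=cv2.INTER_CUBIC)
    H=(hull(d,*disc(TH,YT,PL2))-[u0,v0]+.5)*5
    cv2.polylines(im,[H.astype(int)],True,(0,0,255),1);ims.append(im[:300] if n=="side" else im[100:400])
cv2.imwrite("pics/ov2.png",np.vstack(ims))
```

```text
(no output)
```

View pics/ov2.png

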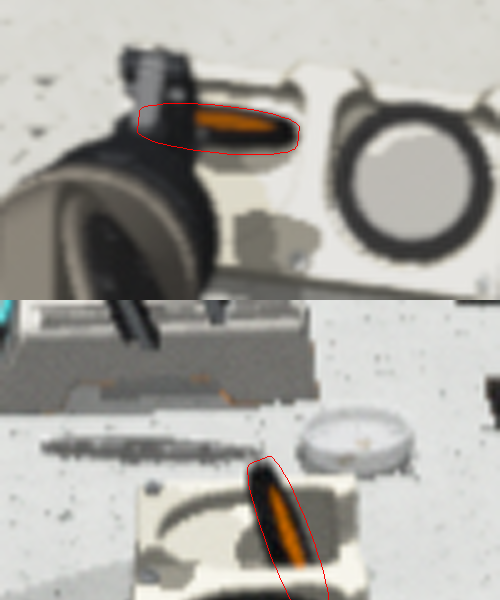

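Call:
drive_tool:
  slide:
    - [7,0,-20]
    - [14,0,-40]
    - [21,0,-57]
    - [26,-1,-70]
    - [30,-1,-83]
    - [34,-1,-94]
    - [34,-1,-94]
    - [34,-1,-94]
  turn:
    - [0,0,0]
    - [0,0,0]
    - [0,0,0]
    - [0,0,0]
    - [0,0,0]
    - [0,0,0]
    - [0,0,0]
    - [0,0,0]
  gripper: [0.3,0.3,0.3,0.3,0.3,0.3,0.3,0.3]

```text
t: 8.65
eef_pos: [0.5535, 0.138, 0.0526]
tool_rot: [0.819, 0.013, 0.573, -0.017]
contact_force: [1.1, -0.5, 0.1]
gripper_width: 0.299
```

Run:
```python
from h import *
p,G=grip(0);togo(p,G)
for n,r in(("top",(225,215,100,80)),("side",(225,145,110,90))):
    d=cam(n);crop(d,*r,6,f"pics/{n}7.png"); print((proj(d,st()[0]["eef_pos"])-r[:2])*6)
```

```text
t 8.65 pos [0.5535 0.138  0.0526] F [ 1.0526 -0.4958  0.1332] grip 0.2992035341272365
slide mm [-0.2035 -0.1043 -0.7428] turn [-0.0013  0.0012  0.0001] x [ 0.3428 -0.0135 -0.9393] z [ 0.9384 -0.0409  0.3431]
q [-0.6764  0.4638  0.2789  2.2128  0.2171  0.1727 -0.6965]
[254.1459 274.9544]
[393.0186 375.472 ]
```

View pics/side7.png

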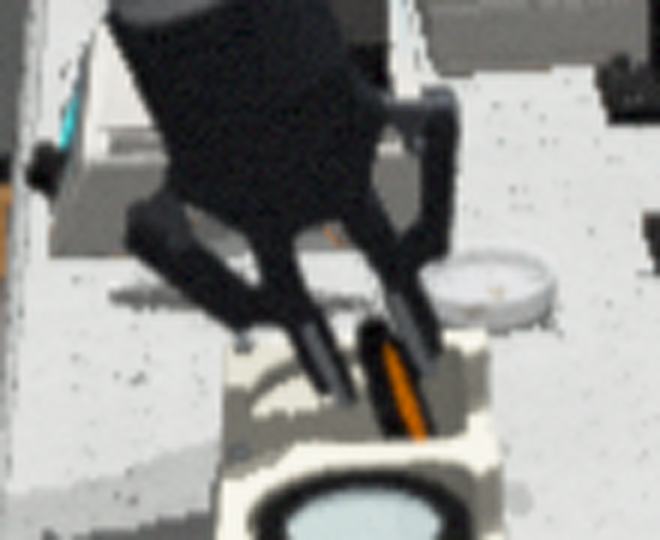

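Call:
drive_tool:
  slide:
    - [0,0,0]
    - [0,0,0]
    - [0,0,0]
    - [0,0,0]
    - [0,0,0]
    - [0,0,0]
    - [0,0,0]
    - [0,0,0]
  turn:
    - [0,0,0]
    - [0,0,0]
    - [0,0,0]
    - [0,0,0]
    - [0,0,0]
    - [0,0,0]
    - [0,0,0]
    - [0,0,0]
  gripper: [0.1,0,0,0,0,0,0,0]
  squeeze: 40

```text
t: 9.55
eef_pos: [0.5539, 0.1384, 0.0532]
tool_rot: [0.82, 0.014, 0.573, -0.017]
contact_force: [0.4, -0.2, 4.2]
gripper_width: 0.096
```

Run:
```python
from h import *
p,G=grip(0);togo(p,G)
for n,r in(("side",(225,145,110,90)),):
    d=cam(n);crop(d,*r,6,f"pics/{n}8.png")
```

```text
t 9.55 pos [0.5539 0.1384 0.0532] F [ 0.4377 -0.2114  4.1937] grip 0.0959320296626793
slide mm [-0.5552 -0.4716 -1.3633] turn [-0.0025  0.0021  0.0007] x [ 0.3436 -0.0126 -0.939 ] z [ 0.9381 -0.0419  0.3438]
q [-0.6774  0.4629  0.2802  2.2124  0.2121  0.1727 -0.6925]
```

View pics/side8.png

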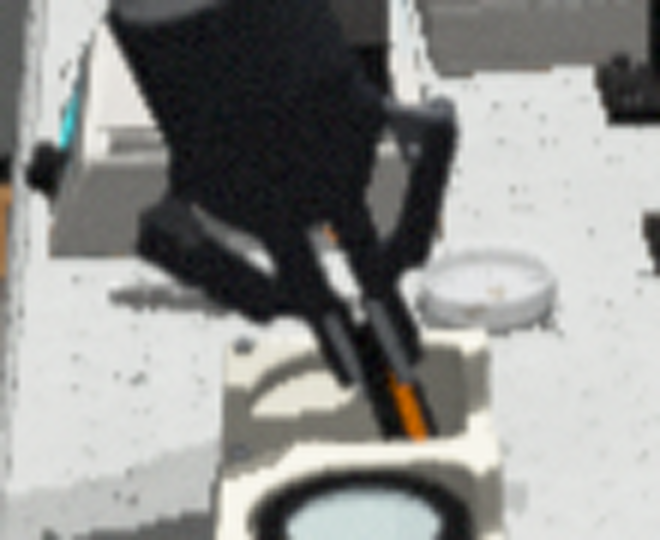

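Call:
drive_tool:
  slide:
    - [-3,0,8]
    - [-7,0,20]
    - [-14,0,40]
    - [-21,0,60]
    - [-27,0,80]
    - [-27,0,110]
    - [-27,0,140]
    - [-27,0,160]
    - [-27,0,160]
  turn:
    - [0,0,0]
    - [0,0,0]
    - [0,0,0]
    - [0,0,0]
    - [0,0,0]
    - [0,0,0]
    - [0,0,0]
    - [0,0.1,0]
    - [0,0.2,0]
  gripper: [0,0,0,0,0,0,0,0,0]

```text
t: 10.5
eef_pos: [0.5261, 0.1397, 0.2172]
tool_rot: [0.758, 0.013, 0.652, -0.016]
contact_force: [0.5, -0.9, -1.4]
gripper_width: 0.095
```

```bash
cat >> h.py <<'E'
SEAT=np.array([.4995,-.2487]); YS=-.215
def sg(z):
    return [SEAT[0],SEAT[1],z], goal([0,0,-1],[np.cos(YS),np.sin(YS),0])
E
python3 - <<'E'
from h import *
togo(*sg(.2))
for n,r in(("top",(225,205,100,90)),("side",(215,115,120,100))):
    d=cam(n);crop(d,*r,6,f"pics/{n}9.png")
E
```

```text
t 10.5 pos [0.5261 0.1397 0.2172] F [ 0.4723 -0.8597 -1.3999] grip 0.09507205642091779
slide mm [ -26.5969 -388.3779  -17.1907] turn [ 0.0206  0.1489 -0.1739] x [ 0.1494 -0.0075 -0.9887] z [ 0.9879 -0.0402  0.1496]
q [-0.6543  0.2051  0.2755  2.0053  0.0112  0.8026 -0.436 ]
```

View pics/side9.png

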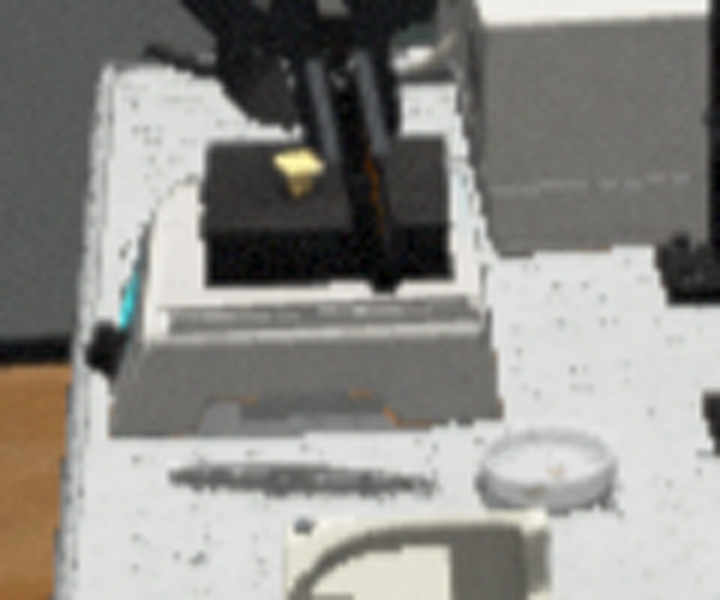

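View pics/top9.png

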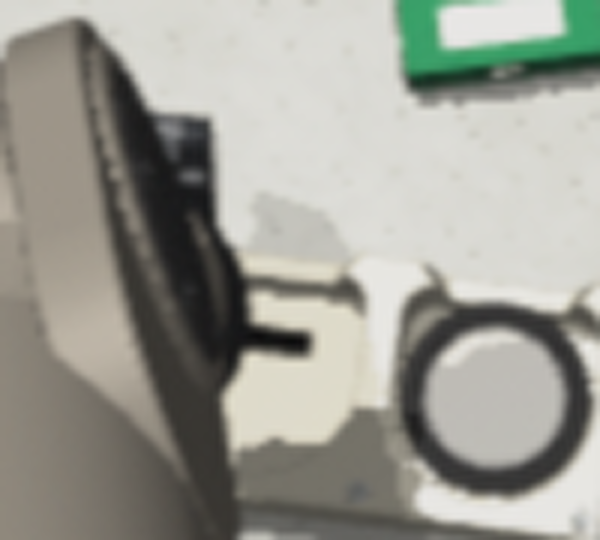

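Call:
drive_tool:
  slide:
    - [-3,-40,0]
    - [-6,-80,0]
    - [-9,-120,0]
    - [-12,-160,0]
    - [-15,-200,0]
    - [-18,-240,0]
    - [-21,-280,0]
    - [-24,-320,0]
    - [-26,-360,0]
    - [-26,-388,0]
  turn:
    - [0.002,0.015,-0.017]
    - [0.004,0.03,-0.034]
    - [0.006,0.045,-0.051]
    - [0.008,0.06,-0.068]
    - [0.01,0.075,-0.085]
    - [0.012,0.09,-0.102]
    - [0.014,0.105,-0.119]
    - [0.016,0.12,-0.136]
    - [0.018,0.135,-0.153]
    - [0.02,0.149,-0.174]
  gripper: [0,0,0,0,0,0,0,0,0,0]

```text
t: 11.6
eef_pos: [0.4994, -0.2517, 0.2144]
tool_rot: [0.702, 0.076, 0.703, -0.08]
contact_force: [0.6, -0.0, -0.8]
gripper_width: 0.095
```

Call:
drive_tool:
  slide:
    - [0,0,0]
    - [0,0,0]
    - [0,0,0]
    - [0,0,0]
  turn:
    - [0,0,0]
    - [0,0,0]
    - [0,0,0]
    - [0,0,0]
  gripper: [0,0,0,0]

```text
t: 12.0
eef_pos: [0.4993, -0.2499, 0.2141]
tool_rot: [0.702, 0.076, 0.703, -0.079]
contact_force: [0.6, 1.0, -0.0]
gripper_width: 0.093
```

Run:
```python
from h import *
togo(*sg(.13))
for n,r in(("top",(370,230,100,90)),("side",(215,205,110,100))):
    d=cam(n);crop(d,*r,6,f"pics/{n}10.png"); print((proj(d,st()[0]["eef_pos"])-r[:2])*6)
```

```text
t 12.0 pos [ 0.4993 -0.2499  0.2141] F [ 0.6346  0.9827 -0.0171] grip 0.09289875961812238
slide mm [  0.1884   1.1928 -84.1357] turn [ 0.0046 -0.0023  0.0048] x [-0.0023 -0.0046 -1.    ] z [ 0.9759 -0.218  -0.0013]
q [-0.0507  0.3262  0.4987  1.8828 -0.1797  0.9778  0.3069]
[494.2276 352.5902]
[316.1483 183.5853]
```

View pics/side10.png

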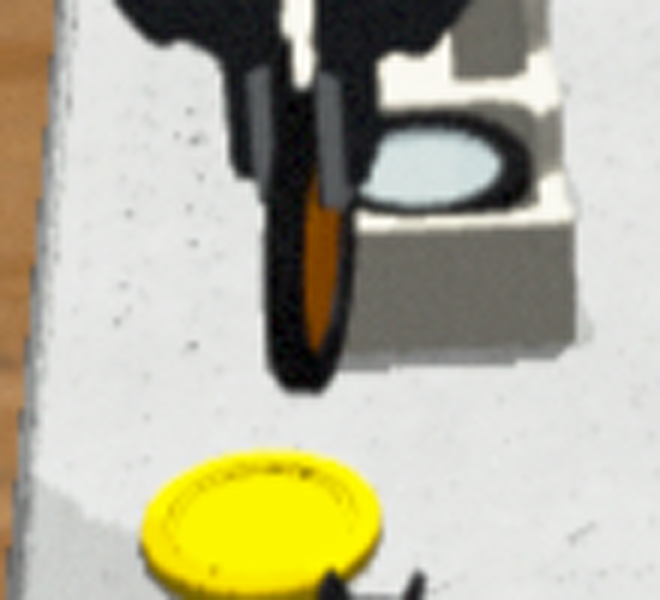

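View pics/top10.png

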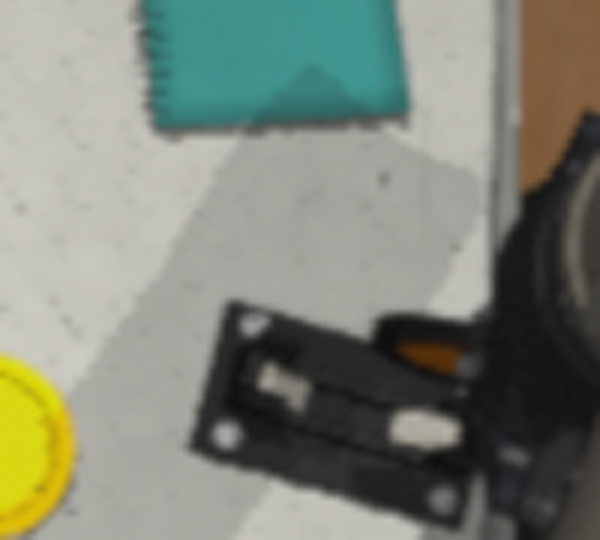

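Run:
```python
from h import *
o,R=st();M=R.as_matrix();p=o["eef_pos"]
ims={}
for n,r in(("top",(410,260,50,50)),("side",(230,210,60,66))):
    d=cam(n);u0,v0,w,h=r
    row=[]
    for th in(-.08,0,.08):
        N=Ro.from_rotvec(M[:,1]*th).apply(M[:,2]);U=np.cross(N,M[:,1]);U*=np.sign(U[2])
        G=p-M[:,0]*(-.0187)  # hold point
        C=G-U*(.0187+.0127)
        im=cv2.resize(d["color"][v0:v0+h,u0:u0+w,::-1],None,fx=5,fy=5,interpolation=cv2.INTER_CUBIC)
        H=(hull(d,C,N,U,M[:,1])-[u0,v0]+.5)*5
        cv2.polylines(im,[H.astype(int)],True,(0,0,255),1);row.append(im[:300,:250]); print(n,th,N,C)
    ims[n]=np.hstack(row)
cv2.imwrite("pics/ov3.png",np.vstack([ims["top"],ims["side"]]))
```

```text
top -0.08 [ 0.9729 -0.2174  0.0791] [ 0.5019 -0.2512  0.1643]
top 0 [ 0.9758 -0.2185 -0.0008] [ 0.4994 -0.2507  0.1642]
top 0.08 [ 0.9726 -0.2182 -0.0807] [ 0.497  -0.2501  0.1643]
side -0.08 [ 0.9729 -0.2174  0.0791] [ 0.5019 -0.2512  0.1643]
side 0 [ 0.9758 -0.2185 -0.0008] [ 0.4994 -0.2507  0.1642]
side 0.08 [ 0.9726 -0.2182 -0.0807] [ 0.497  -0.2501  0.1643]
```

View pics/ov3.png

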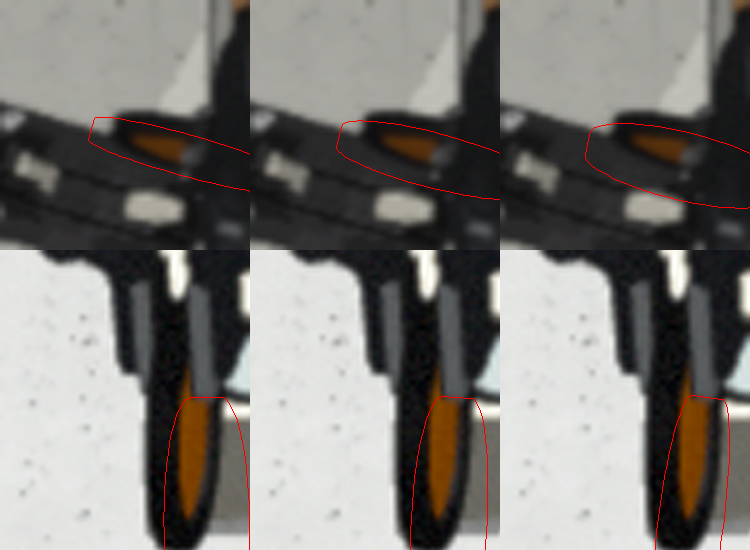

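Run:
```python
from h import *
o,R=st();M=R.as_matrix();p=o["eef_pos"]
ims={}
for n,r in(("top",(410,260,50,50)),("side",(230,210,60,66))):
    d=cam(n);u0,v0,w,h=r
    row=[]
    for th in(-.06,0,.06):
        N=Ro.from_rotvec(M[:,1]*th).apply(M[:,2]);U=np.cross(N,M[:,1]);U*=np.sign(U[2])
        G=p-M[:,0]*.0187
        C=G-U*(.0187+.0127)
        im=cv2.resize(d["color"][v0:v0+h,u0:u0+w,::-1],None,fx=5,fy=5,interpolation=cv2.INTER_CUBIC)
        H=(hull(d,C,N,U,M[:,1])-[u0,v0]+.5)*5
        cv2.polylines(im,[H.astype(int)],True,(0,0,255),1);row.append(im[:330,:250])
    ims[n]=np.hstack(row)
cv2.imwrite("pics/ov4.png",np.vstack([ims["top"],ims["side"]]))
```

```text
(no output)
```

View pics/ov4.png

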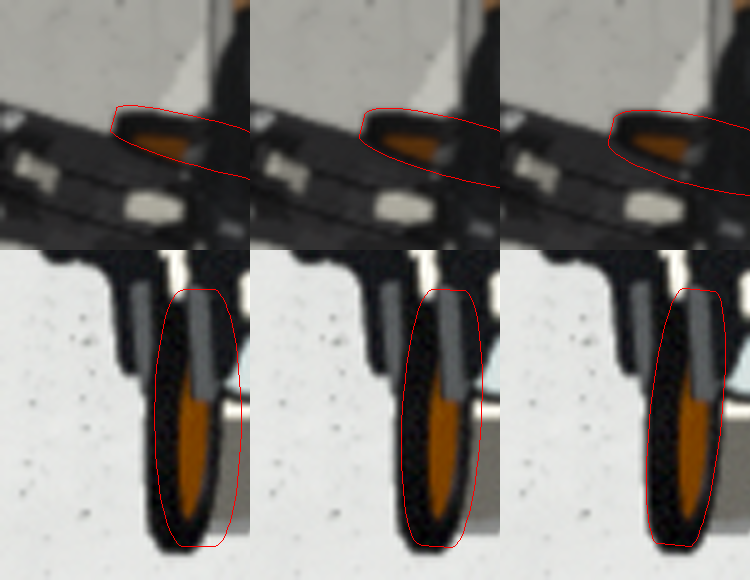

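```bash
cat >> h.py <<'E'
def dsk(th,ps,dep,o=None):
    o,R=st();M=R.as_matrix();p=o["eef_pos"]
    N=Ro.from_rotvec([0,0,ps]).apply(Ro.from_rotvec(M[:,1]*th).apply(M[:,2])); E=np.cross(N,M[:,0]); E/=np.linalg.norm(E)
    U=np.cross(N,E);U*=np.sign(U[2]); E=np.cross(U,N)
    return p-M[:,0]*.0187-U*dep,N,U,E
def draw(d,r,s,C,N,U,E,sh=(0,0)):
    u0,v0,w,h=r; im=cv2.resize(d["color"][v0:v0+h,u0:u0+w,::-1],None,fx=s,fy=s,interpolation=cv2.INTER_CUBIC)
    H=(hull(d,C,N,U,E)+sh-[u0,v0]+.5)*s; cv2.polylines(im,[H.astype(int)],True,(0,0,255),1)
    a=np.linspace(0,2*np.pi,60)
    for q in(.0375,.0285):
        P=(np.array([proj(d,C+.0045*N+q*(np.cos(t)*U+np.sin(t)*E)) for t in a])+sh-[u0,v0]+.5)*s
        cv2.polylines(im,[P.astype(int)],True,(0,255,0),1)
    return im
E
python3 - <<'E'
from h import *
T=cam("top");S=cam("side");rows=[]
ims=[[],[]]
for th,ps in((.06,0),(.1,0),(.06,.06),(.1,.06)):
    K=dsk(th,ps,.0315)
    ims[0].append(draw(T,(415,260,48,45),4,*K)); ims[1].append(draw(S,(240,212,48,64),4,*K,(-1.3,0.5)))
cv2.imwrite("pics/ov5.png",np.vstack([np.hstack(i) for i in ims]))
E
```

```text
(no output)
```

View pics/ov5.png

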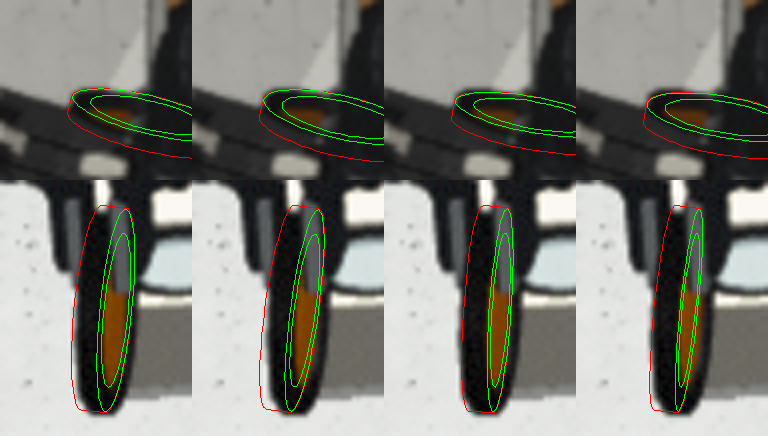

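Run:
```python
from h import *
from scipy.optimize import minimize
S=cam("side");T=cam("top")
c=S["color"].astype(int); s=8
u0,v0,w,h=240,246,48,32
big=cv2.resize(S["color"][v0:v0+h,u0:u0+w],None,fx=s,fy=s,interpolation=cv2.INTER_CUBIC).astype(int)
dark=big.max(2)<70; amb=(big[...,0]-big[...,2])>50; m=(dark|amb).astype(np.uint8)
m[:, :]=cv2.morphologyEx(m,cv2.MORPH_OPEN,np.ones((5,5)))
am=amb.astype(np.uint8); print(m.sum(),am.sum())
def poly(P):
    z=np.zeros_like(m); cv2.fillPoly(z,[np.round((P-[u0,v0]+.5)*s).astype(int)],1); return z
a=np.linspace(0,2*np.pi,80)
def f(x):
    th,ps,dep,sx,sy,rg=x; K=dsk(th,ps,dep); C,N,U,E=K; sh=np.array([sx,sy])
    A=poly(hull(S,*K)+sh)
    B=poly(np.array([proj(S,C+.0035*N+rg*(np.cos(t)*U+np.sin(t)*E)) for t in a])+sh)
    return (A!=m).sum()+(B!=am).sum()+ 30*((sx+1.3)**2+(sy)**2)
best=None
for th0 in(0,.05):
  for ps0 in(0,.06):
    x0=np.array([th0,ps0,.0315,-1.3,0,.0285])
    r=minimize(f,x0,method="Nelder-Mead",options=dict(initial_simplex=x0+np.vstack([np.zeros(6),np.diag([.04,.04,.003,1,1,.002])]),maxfev=500))
    print(r.fun,r.x)
    if best is None or r.fun<best.fun:best=r
K=dsk(*best.x[:3]);print(K)
ims=[draw(T,(415,260,48,64),7,*K),draw(S,(240,212,48,64),7,*K,best.x[3:5])]
cv2.imwrite("pics/ov6.png",np.hstack(ims))
```

```text
20059 5217
2747.9164374445236 [ 0.0082  0.01    0.0313 -1.45    0.2034  0.029 ]
2796.5993565506838 [ 0.0106  0.0263  0.0306 -1.5528  0.81    0.0292]
2746.1939561454524 [ 0.0233  0.0157  0.0318 -1.0162  0.4753  0.0286]
2899.9159605778555 [ 0.0322  0.0069  0.0312 -0.5888  0.8707  0.0298]
(array([ 0.4987, -0.2517,  0.2012]), array([ 0.9784, -0.2051, -0.0241]), array([0.0247, 0.0006, 0.9997]), array([ 0.205 ,  0.9787, -0.0057]))
```

View pics/ov6.png

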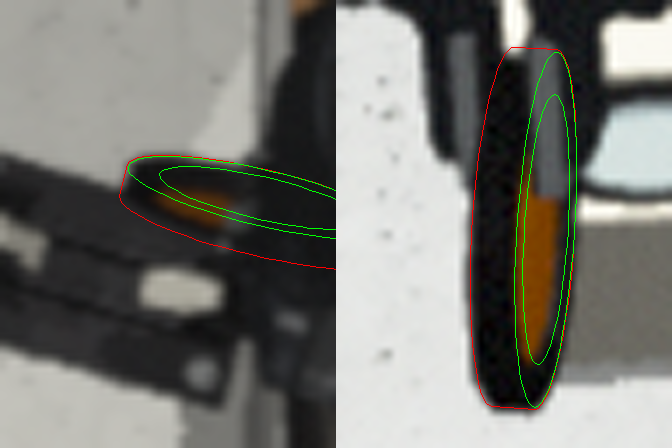

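Call:
drive_tool:
  slide:
    - [0,1,-20]
    - [1,1,-40]
    - [1,1,-60]
    - [1,1,-80]
    - [1,1,-90]
    - [1,1,-90]
    - [1,1,-90]
  turn:
    - [0,-0.02,0]
    - [0,-0.02,0]
    - [0,-0.02,0]
    - [0,-0.02,0]
    - [0,-0.02,0]
    - [0,-0.02,0]
    - [0,-0.02,0]
  gripper: [0,0,0,0,0,0,0]

```text
t: 13.2
eef_pos: [0.5008, -0.2511, 0.1249]
tool_rot: [0.709, 0.077, 0.696, -0.08]
contact_force: [0.2, 0.6, -0.9]
gripper_width: 0.092
```

Run:
```python
from h import *
togo(*sg(.0648))
for n,r in(("top",(385,250,80,70)),("side",(230,250,80,110))):
    d=cam(n);crop(d,*r,7 if n=="top" else 5,f"pics/{n}11.png")
```

```text
t 13.2 pos [ 0.5008 -0.2511  0.1249] F [ 0.1998  0.5799 -0.8896] grip 0.09178256511881781
slide mm [ -1.294    2.3803 -60.1201] turn [0.0057 0.0186 0.0074] x [ 0.0186 -0.0058 -0.9998] z [ 0.9752 -0.2205  0.0194]
q [ 0.0023  0.4373  0.4485  1.9677 -0.269   0.7738  0.382 ]
```

View pics/side11.png

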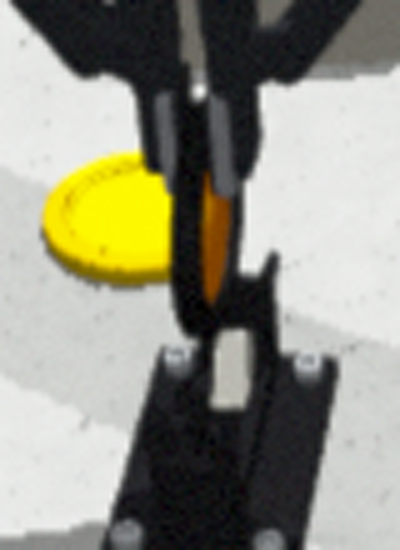

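View pics/top11.png

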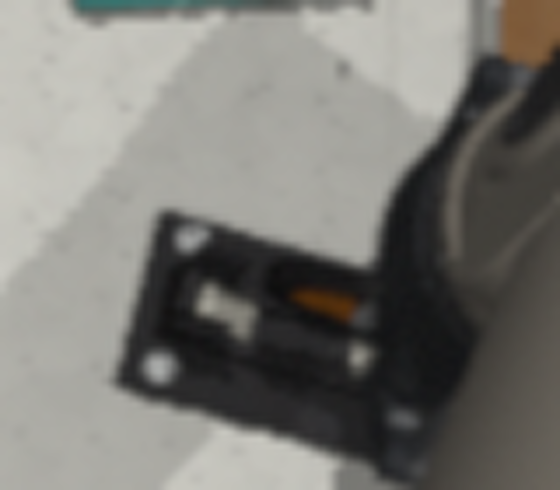

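Run:
```python
from h import *
S=cam("side");T=cam("top")
for ly in(.031,.04,.049):
    for hx in(-.012,0,.012):
        p=tr(hx,ly,YS,np.array([.5003,-.2490])); print(ly,hx,proj(S,[*p,.06]))
# seat block (light V) observed top: crop2 scale8 origin(390,270)
pt=lambda x,y,u0,v0,s:np.array([u0+(x+.5)/s-.5,v0+(y+.5)/s-.5])
for ly in(-.03,.03,-.04,.04):
    p=tr(0,ly,YS,np.array([.5003,-.2490])); 
    for z in(.02,.03): q=proj(T,[*p,z]); print(ly,z,(q-[390,270]+.5)*8)
K=dsk(.02,.01,.0315);print(K[0],K[1])
cv2.imwrite("pics/ov7.png",np.hstack([draw(T,(405,270,55,50),7,*K)[:350],draw(S,(250,250,55,70),7,*K,(-1.2,.4))[:350]]))
```

```text
0.031 -0.012 [270.0589 304.292 ]
0.031 0 [277.1255 304.6916]
0.031 0.012 [284.2108 305.0923]
0.04 -0.012 [271.0124 300.9738]
0.04 0 [278.0195 301.3656]
0.04 0.012 [285.045  301.7585]
0.049 -0.012 [271.9496 297.7121]
0.049 0 [278.8982 298.0964]
0.049 0.012 [285.8649 298.4816]
-0.03 0.02 [408.8352 257.3748]
-0.03 0.03 [417.8013 254.3073]
0.03 0.02 [212.6727 198.6074]
0.03 0.03 [219.8461 195.0234]
-0.04 0.02 [441.6641 267.2098]
-0.04 0.03 [450.9315 264.2292]
0.04 0.02 [180.1134 188.8532]
0.04 0.03 [186.9905 185.1838]
[ 0.5007 -0.251   0.1125] [ 0.9775 -0.2108  0.0005]
```

View pics/ov7.png

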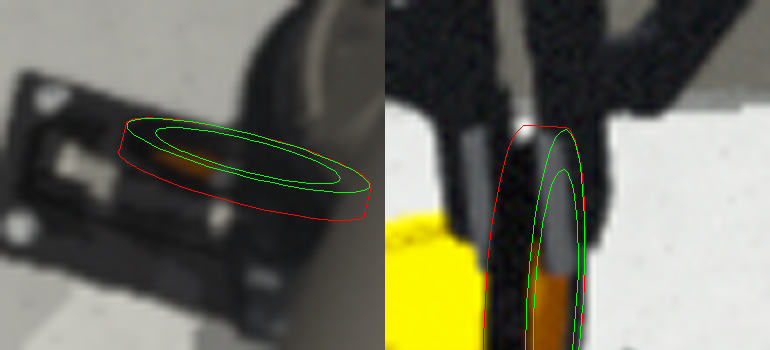

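Call:
drive_tool:
  slide:
    - [0,2,0]
    - [0,2,-10]
    - [0,2,-18]
    - [0,2,-25]
    - [0,2,-31]
    - [0,2,-36]
    - [0,2,-40]
    - [0,2,-40]
  turn:
    - [0,0,0.005]
    - [0,0,0.005]
    - [0,0,0.005]
    - [0,0,0.005]
    - [0,0,0.005]
    - [0,0,0.005]
    - [0,0,0.005]
    - [0,0,0.005]
  gripper: [0,0,0,0,0,0,0,0]

```text
t: 14.2
eef_pos: [0.5007, -0.2489, 0.0847]
tool_rot: [0.71, 0.075, 0.696, -0.078]
contact_force: [-0.4, -0.1, -1.0]
gripper_width: 0.091
```

Run:
```python
from h import *
togo(*sg(.0648))
for n,r in(("side",(230,260,80,110)),):
    d=cam(n);crop(d,*r,5,f"pics/{n}12.png")
```

```text
t 14.2 pos [ 0.5007 -0.2489  0.0847] F [-0.3648 -0.0955 -0.9777] grip 0.09146516388748376
slide mm [ -1.1964   0.2082 -19.8792] turn [0.0055 0.0187 0.0023] x [ 0.0187 -0.0055 -0.9998] z [ 0.9763 -0.2155  0.0195]
q [ 0.0283  0.4958  0.4143  1.993  -0.308   0.6927  0.4163]
```

View pics/side12.png

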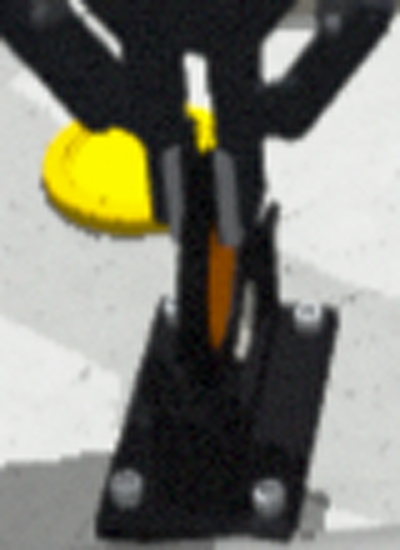

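No contact forces, and the disc is already inside the slot (lowest point about z = 34 mm). I'll continue down slowly.

Call:
drive_tool:
  slide:
    - [0,0,-4]
    - [0,0,-8]
    - [0,0,-12]
    - [0,0,-15]
    - [0,0,-17]
    - [0,0,-18]
    - [0,0,-18]
  turn:
    - [0,0,0]
    - [0,0,0]
    - [0,0,0]
    - [0,0,0]
    - [0,0,0]
    - [0,0,0]
    - [0,0,0]
  gripper: [0,0,0,0,0,0,0]

```text
t: 14.95
eef_pos: [0.5009, -0.249, 0.067]
tool_rot: [0.71, 0.075, 0.696, -0.078]
contact_force: [-0.5, -0.0, -0.7]
gripper_width: 0.094
```

Call:
drive_tool:
  slide:
    - [0,0,-1]
    - [0,0,-2]
    - [0,0,-2]
  turn:
    - [0,0,0]
    - [0,0,0]
    - [0,0,0]
  gripper: [0,0,0]

```text
t: 15.25
eef_pos: [0.5012, -0.2488, 0.0656]
tool_rot: [0.71, 0.076, 0.696, -0.078]
contact_force: [-1.5, 2.7, 4.8]
gripper_width: 0.097
```

Run:
```python
from h import *
togo(*sg(.0648))
d=cam("side");crop(d,230,260,80,110,5,"pics/side13.png")
```

```text
t 15.25 pos [ 0.5012 -0.2488  0.0656] F [-1.5046  2.7197  4.7515] grip 0.09737365896566764
slide mm [-1.7348  0.0912 -0.7546] turn [0.0051 0.0198 0.0021] x [ 0.0198 -0.0051 -0.9998] z [ 0.9763 -0.2153  0.0204]
q [ 0.0435  0.5256  0.3958  2.001  -0.3279  0.6548  0.4328]
```

View pics/side13.png

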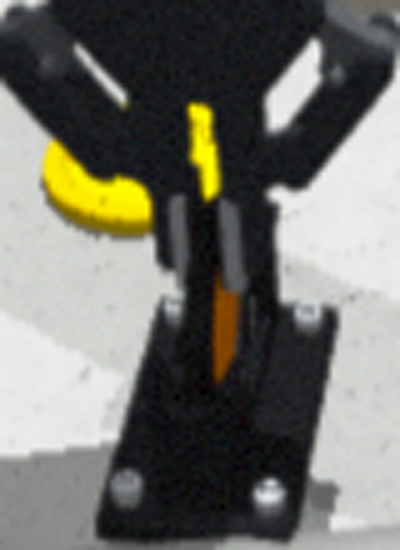

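Call:
drive_tool:
  slide:
    - [0,0,-1]
    - [0,0,-1]
    - [0,0,0]
    - [0,0,0]
    - [0,0,0]
    - [0,0,0]
  turn:
    - [0,0,0]
    - [0,0,0]
    - [0,0,0]
    - [0,0,0]
    - [0,0,0]
    - [0,0,0]
  gripper: [0.05,0.12,0.16,0.22,0.3,0.35]

```text
t: 15.9
eef_pos: [0.5012, -0.2488, 0.0655]
tool_rot: [0.71, 0.076, 0.696, -0.078]
contact_force: [-0.1, -0.3, 0.0]
gripper_width: 0.352
```

Call:
drive_tool:
  slide:
    - [0,0,5]
    - [0,0,20]
    - [0,0,40]
    - [0,0,70]
    - [0,0,110]
    - [0,0,150]
    - [0,40,170]
    - [-20,80,180]
    - [-20,120,180]
    - [-20,120,180]
  turn:
    - [0,0,0]
    - [0,0,0]
    - [0,0,0]
    - [0,0,0]
    - [0,0,0]
    - [0,0,0]
    - [0,0,0]
    - [0,0,0]
    - [0,0,0]
    - [0,0,0]
  gripper: [0.35,0.35,0.35,0.35,0.35,0.35,0.35,0.35,0.35,0.35]

```text
t: 16.9
eef_pos: [0.4815, -0.1233, 0.2469]
tool_rot: [0.711, 0.074, 0.695, -0.074]
contact_force: [-0.2, -0.5, -0.4]
gripper_width: 0.35
```

Run:
```python
from h import *
print(st()[0]["contact_force"],st()[0]["gripper_width"])
T=cam("top");S=cam("side")
K=(np.array([.5003,-.249,.052]),np.array([np.cos(YS),np.sin(YS),0]),np.array([0,0,1.]),np.array([-np.sin(YS),np.cos(YS),0]))
crop(S,235,280,80,90,6,"pics/s14.png");crop(T,385,255,80,70,7,"pics/t14.png")
cv2.imwrite("pics/ov8.png",np.hstack([draw(T,(400,270,60,50),6,*K)[:300],draw(S,(245,290,60,60),6,*K,(-1.2,.4))[:300]]))
cv2.imwrite("pics/t14f.png",T["color"][:,:,::-1]);cv2.imwrite("pics/s14f.png",S["color"][:,:,::-1])
```

```text
[-0.2055 -0.5145 -0.4374] 0.34979639120537714
```

View pics/s14.png

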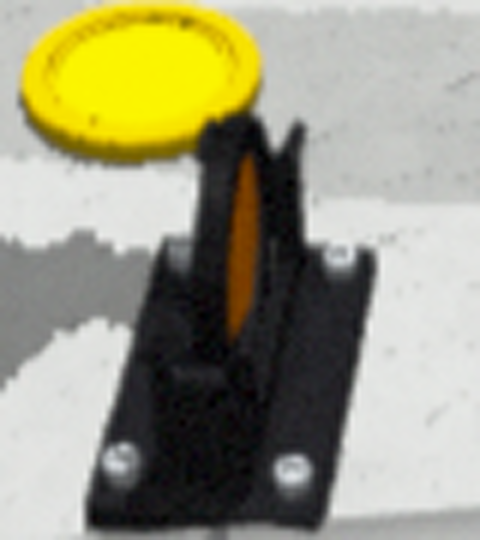

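View pics/t14.png

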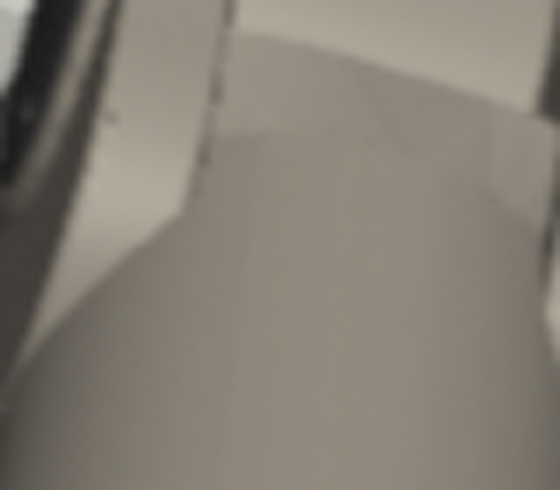

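View pics/ov8.png

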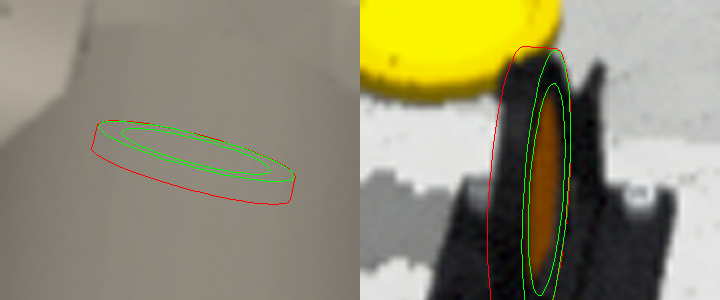

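View pics/t14f.png

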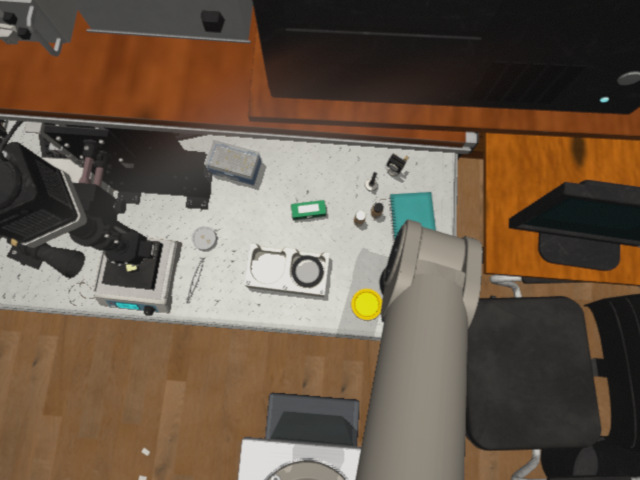

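The side view shows the disc upright between the cheeks, with its top within 1 px of the seated prediction. I'll move the arm clear of the top camera's view and check again.

Call:
drive_tool:
  slide:
    - [0,40,0]
    - [0,80,0]
    - [0,120,0]
    - [0,160,0]
    - [0,200,0]
    - [0,240,0]
    - [0,240,0]
  turn:
    - [0,0,0]
    - [0,0,0]
    - [0,0,0]
    - [0,0,0]
    - [0,0,0]
    - [0,0,0]
    - [0,0,0]
  gripper: [0.35,0.35,0.35,0.35,0.35,0.35,0.35]

```text
t: 17.7
eef_pos: [0.4819, 0.1163, 0.2469]
tool_rot: [0.711, 0.073, 0.695, -0.074]
contact_force: [-0.4, -0.8, -0.4]
gripper_width: 0.352
```

Run:
```python
from h import *
T=cam("top");S=cam("side")
K=(np.array([.5003,-.249,.052]),np.array([np.cos(YS),np.sin(YS),0]),np.array([0,0,1.]),np.array([-np.sin(YS),np.cos(YS),0]))
r=(395,265,65,55);crop(T,*r,6,"pics/a.png")
cv2.imwrite("pics/ov9.png",np.hstack([draw(T,r,6,*K),cv2.imread("pics/a.png")]))
cv2.imwrite("pics/s15f.png",S["color"][:,:,::-1])
```

```text
(no output)
```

View pics/ov9.png

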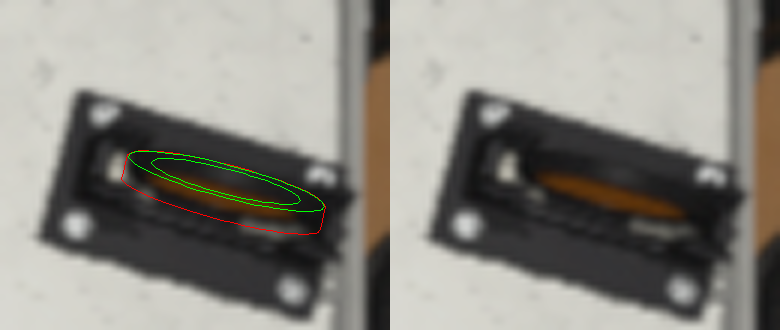

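View pics/s15f.png

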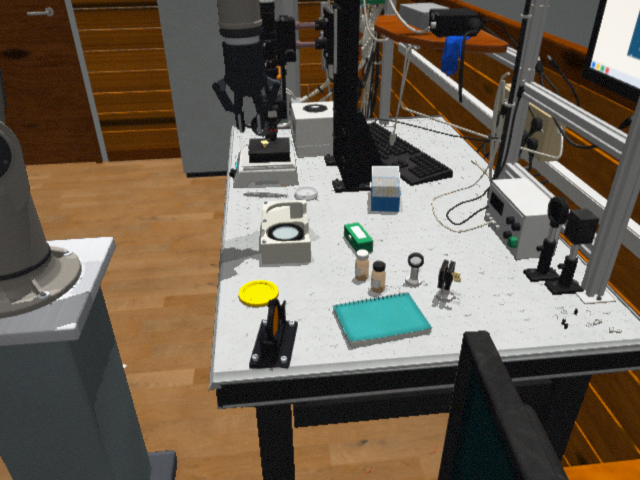

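```bash
python3 -c "
from station import bot
print(bot.hand_in())"
```

```text
the job is handed in; nothing more can be done
None
```

The amber filter is standing on edge in the black stand, down on its seat, and I've handed the job in at about 18 s of the 48 s allowed.

- **How it went:** I pressed the far rim of the filter, in the left pocket, with closed fingers to about 9.5 mm below ledge level. It slipped into the well and leaned at about 70°. I gripped the raised edge with the tool tilted to match, at 40 N. I then lifted it out, turned it upright and lowered it into the slot until light contact (about 5 N) at the expected seat height, then released it.
- **Last checks:**
  - **Seating:** both cameras show the filter upright between the cheeks and within 1–2 pixels (about 2–4 mm) of the predicted seated outline. The wrist force was near zero after release.
  - **Surroundings:** the clear window is still flat in its pocket. The dish, vials, slide box and yellow look-alike look unmoved by eye, and the arm is clear of everything.
- **Disagreements:**
  - **Side camera:** it read about 1.3 pixels (about 3 mm) off in x compared with the top camera and the robot. I corrected for this, and the seating contact came within 1 mm of the predicted height.
  - **Joint 6:** during the tilted grip it was at 0.173 rad, just inside its 0.17 limit.

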